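# Pack and wedge a seal blank tight in a setting fixture

## Robot

A 6-joint arm with a two-finger parallel gripper is mounted at the origin on a cart in front of the work surface, level with it; the furniture and walls round the work are solid. World frame = base frame: x ahead of the robot, y to its left, z up, the work surface at z = 0. Lengths are in m, angles in rad, forces in N, time in s.
With the tool pointing down it reaches from about 0.25 to 0.8 m from the base axis. Payload 8.5 kg.
Tool frame: the origin (TCP) lies midway between the tips of the shut fingers; the grasp point (between the pads) lies ctrl.hold_point_z behind it (ctrl.hold_point_z is the distance from the TCP to the grasp point, in m); z points along the fingers, y is the line along which they close (so a half turn about z gives the same grasp; the last joint's range is limited). The gripper opens to 85 mm and grips with 20 to 120 N. Pads are 22 mm wide; open, the fingers measure 114 mm over their backs; the gripper's body (76 mm by 85 mm) begins 54 mm behind the grasp point. The pads swing forward as they close: fully open they stand 13 mm farther back than shut.
Start: joints at [-1.3, 0.238, -0.013, 1.319, 0, 1.571], TCP at [0.14, -0.506, 0.231] pointing down, gripper open.
Joint ranges: [-2.66, 2.66], [-1.03, 1.9], [-1.14, 1.46], [-1.82, 2.27], [-1.45, 1.34], [-3.14, 3.14]. Speed limits (rad/s): [2.22, 2.22, 2.79, 3.14, 3.14, 3.14].

## Interface

Orientations are given as a unit quaternion [w, x, y, z].
In Python, from workcell import ctrl gives the robot as it stands.
- The arm moves only by the tool jog_arm, never from a script. Its argument "plan" is a list of rows, each a list of 7 numbers: the shift along the world's x, y, z in cm, then the turn, a rotation vector about the world's x, y, z in rad, then the gripper command: -1 is fully open, 1 is shut, values between are in proportion. In form: [[x, y, z, ax, ay, az, gripper], ...]. A call has 1 to 20 rows; each row is the pose to reach, as a shift and turn from the pose commanded when the call began; what a row does not reach only later rows make up. A row lasts 1/12 s, in which the tool goes at most 41.7 mm and 7.16 degrees, less where a joint would pass 70% of its speed; a pose out of reach is approached as far as the arm can. A call with a gripper value outside its range is refused whole. The fingers move at their own pace and stop on an object; "squeeze" is the grip in N (left out, the last holds). Time passes only in rows, so rows that repeat a pose let the fingers close. It gives the time, the measured TCP pose, the force, the opening and the grip force at its end, in the units of the state.
- ctrl.get_obs(): the state, without advancing time (a new reading comes with each control period).
- ctrl.read_camera(name): name is "scene" or "top" or "wrist"; returns a dict with "image" (384x512x3 uint8, red, green, blue), "K" (3x3 intrinsics, pixels), "R" (3x3) and "t" (3): a world point X has camera coordinates R X + t. Camera axes: x right, y down, z forward; pixel columns grow to the right and rows downward; lengths in m; the calibration is good to about 2 mm. The wrist camera is an equidistant fisheye: a pixel r from the principal point sees the ray r / f radians off the axis. A picture is of the moment at which its call begins. There is no depth.
- ctrl.job_done(): hands the job in; it is judged then, once.
Trained networks look in the newest picture that a camera, given by its name, has taken for a name from the list of things; names that differ only in an ending like _2 or _b are one class to them, and where a whole thing is asked for, a point or a joint stands for the part that bears it (a point fixed in the world has none). Each returns a list of dicts, best first, with "conf" (0 to 1); they miss things now and then, are a little off and sometimes report something else, mostly with a low value. They report only what shows in the picture. A call takes as long as a camera call. They do not tell look-alikes from the thing itself.
- ctrl.spot_in(camera, label): "centre" ([column, row] in pixels, amid what is visible of it).
- ctrl.trace(camera, label): "pixels" (384x512 bool, what is visible of it) and "centre" ([column, row] in pixels, amid what is visible of it).
- ctrl.spot_point(camera, label): "centre" ([column, row] in pixels: a listed point, or the origin of a listed thing).
The state is a dict: "clock": time; "joint_pos": joint angles; "dq": joint speeds; "joint_torque": joint torques, N m; "ee_pos": TCP position; "tool_rot": TCP orientation; "ft_force": force on the tool from outside, world axes, zero at the start; "wrist_torque": the same for the moment, N m; "finger_gap": opening from 0.0 (shut) to 1.0 (fully open); "finger_force": force on a finger pad.
Only numpy, scipy, OpenCV 4.12 (cv2) and the standard library are available. Lean on these libraries where they do the work, as an engineer would, in place of code of your own. Each camera call takes 0.05 s, during which the arm holds its last target. There are 200 camera calls.

## Task

Make the brass seal blank tight in the setting fixture: from the wooden rack, hang steel spacers side by side in the gap between the blank and the blue jaw, one or both as the gap needs, let go of them, then push the red wedge thin end down between spacers and jaw, bearing sideways on the spacers, until you feel it bind and it presses the blank against the end stop. It must bind with at least a third of its tapered part down in the gap and its foot still clear of the base plate (if it bottoms out, another spacer is needed). Finish while still gripping the wedge upright and pressing it tight, and leave the bur cup, loupe and yellow graver alone.

Things in the scene. Friction and masses are not known exactly. Their poses are not given: they have to be found in the camera images.
- fixture: dark steel base plate of the setting fixture, fixed, yaw up to 0.3 rad. Origin on its underside; plate x = -58 to +72 mm, y = +-32 mm, top face 10 mm up. x is the stacking direction: from -x to +x jaw, gap, blank, stop, all at y = 0. Two aluminium cheeks, y = 21 to 29 mm either side, x = -58 to +51 mm, tops 60 mm over the underside, flank them and carry the spacer shoulders.
- stop: blue end stop at the +x end of the base plate, fixed, 18 (x) x 50 (y) x 45 mm high. Origin: centre of its underside, on the plate's top face; the face towards the blank is 9 mm to -x of the origin, i.e. at x = +52 mm in the fixture's frame.
- jaw: blue jaw, fixed to the base plate at a new place each run, yaw as the fixture. Block 26 (x) x 40 (y) x 45 mm high with a low bolted foot behind (-x). Origin: centre of the block underside, on the plate. Clamping face looks to +x, 13 mm from the origin. Gap from it to the blank, with the blank against the stop: 20 to 33 mm (24 mm minus x of the face in the fixture frame).
- blank: loose brass seal blank, a block 28 (x) x 34 (y) x 45 mm high, 0.25 kg, standing on the base plate between gap and stop, at first some 1 to 2 mm off the stop; it slides when pushed. Origin: centre of its underside.
- rack: fixed light wooden rack, 125 (x) x 70 (y) x 30 mm high, turned up to 0.3 rad, with three slots across it, each 24 mm deep (slot floors 6 mm above the bench): at x = -36 mm spacer_a, at 0 spacer_b, at +33 mm the origin of the wedge. Origin: centre of its underside.
- spacer_a: loose steel spacer upright in the rack, 8 mm thick (x), 80 high, 0.12 kg. Origin: centre of its underside. From below: plate 34 mm wide (y) up to 46 mm; shoulders 56 wide, 46 to 54 mm, which rest on the fixture cheeks so that it hangs 4 mm off the base plate; grip tab 26 wide from 54 to 80 mm, top corners chamfered 5 mm. Grip across the 26 mm, from above.
- spacer_b: second steel spacer plate, the same as spacer_a.
- wedge: loose red wedge, thin end down in the rack, 38 mm wide (y), 95 high, 0.08 kg. Flat upright +x face, 9 mm from the origin, goes to the spacers; -x face tapers: 3 mm thick at foot, 18 mm from 45 mm up. Origin: foot level, under the middle of the thick part (foot at x = 6 to 9 mm). Grip across the 38 mm in the top 30 mm; align with the fixture axes; about 10 N down binds it on the jaw top edge.
- bur_cup: cream turned cup with dark burs and drills standing in it, 50 mm wide, 83 mm high, bystander; origin at the centre of its underside.
- loupe: black cone loupe, 37 mm wide, 32 mm high, bystander; origin at the centre of its underside.
- yellow_graver: small graver with yellow ball handle lying on the bench, 72 mm long, 32 mm high, bystander; origin under its centre.
Not all that is in view belongs to the job. What is shaped like the spacer_a but green is not meant.

How it is judged:
By the outcome, as a careful person would: the job done as asked, in the order asked, and still so for the second after the job is handed in, while the arm keeps its last pose, push and grip.
It also fails if it takes over 64 s, if anything falls off the work surface, if the arm or the gripper's body presses on something with over 40 N, if the wrist force passes 120 N, or if a joint passes its speed limit or range.

## Working session

There is one attempt and no reset: what is moved stays moved. The work goes in short steps, Python scripts to look and compute and a tool call to move; the robot and the scene stay as the last step left them, time stands still between calls to the robot, and variables do not carry over. Pictures are saved under pics/ and viewed, at most 10 in all, crops included, and the job is handed in when it is done.

Besides the shell and the picture viewer there is one more tool, called after "Emit:" as name(argument=value, ...), one argument or row to a line, values as JSON. jog_arm: Moves the arm, as the interface text tells. Its arguments: {"type":"object","properties":{"plan":{"type":"array"},"squeeze":{"type":"number"}},"required":["plan"]}

```bash
mkdir -p pics; ls
python3 - <<'E'
from workcell import ctrl
import cv2,numpy as np
print(ctrl.get_obs(), ctrl.hold_point_z)
ims=[]
for c in ("scene","top"):
    d=ctrl.read_camera(c); ims.append(d["image"])
    cv2.imwrite(f"pics/{c}0.png",d["image"][:,:,::-1]); print(c,d["K"].round(1).tolist(),d["R"].round(4).tolist(),d["t"].round(4).tolist())
    for l in ("fixture","stop","jaw","blank","rack","spacer_a","wedge","bur_cup","loupe","yellow_graver"):
        print(l,[(np.round(r["centre"],1).tolist(),round(r["conf"],2)) for r in ctrl.spot_point(c,l)[:3]])
E
```

```text
pics
{'clock': 0.0, 'joint_pos': array([-1.30000835e+00,  2.38792616e-01, -1.42316868e-02,  1.31918901e+00,
       -2.01056153e-05,  1.57081389e+00]), 'dq': array([ 0.00211356,  0.00011483, -0.00043956, -0.0002118 ,  0.00100139,
       -0.00156024]), 'joint_torque': array([-2.52982536e-03, -5.38778901e+01,  3.46434152e+01,  1.83879258e-02,
        6.72392071e-05,  1.69076588e-05]), 'ee_pos': array([ 0.14032002, -0.50548653,  0.23068019]), 'tool_rot': array([-7.00648917e-04,  9.90849163e-01,  1.34971977e-01, -1.05599532e-04]), 'ft_force': array([ 0.11037816,  0.04140638, -0.76579501]), 'wrist_torque': array([ 0.00185186, -0.01330549,  0.00940228]), 'finger_force': 0.0, 'finger_gap': 0.9980623610944249} 0.0187
scene [[368.5, 0.0, 255.8], [0.0, 368.5, 192.2], [0.0, 0.0, 1.0]] [[0.7066, -0.7076, -0.0095], [-0.5256, -0.5157, -0.6767], [0.4739, 0.4831, -0.7362]] [-0.5321, 0.3092, 0.6603]
fixture [([242.9, 240.6], 0.95)]
stop [([265.3, 225.9], 0.74)]
jaw [([232.6, 238.9], 0.74)]
blank [([265.9, 225.6], 0.75), ([257.4, 232.3], 0.52)]
rack [([298.8, 278.0], 0.95)]
spacer_a [([298.1, 280.3], 0
[... 165 characters left out ...]
.49), ([262.1, 224.6], 0.41)]
yellow_graver [([151.0, 196.1], 0.68), ([302.0, 278.7], 0.6)]
top [[402.3, 0.0, 251.4], [0.0, 402.3, 190.4], [0.0, 0.0, 1.0]] [[0.0066, -1.0, -0.0039], [-0.9973, -0.0063, -0.0736], [0.0735, 0.0044, -0.9973]] [-0.1201, 0.616, 0.8583]
fixture [([273.1, 228.3], 0.83)]
stop [([281.3, 200.7], 0.74), ([347.7, 220.6], 0.4)]
jaw [([272.1, 230.2], 0.75)]
blank [([278.5, 209.0], 0.69), ([152.9, 253.4], 0.57)]
rack [([342.7, 221.1], 0.8)]
spacer_a [([345.7, 219.4], 0.7), ([338.7, 236.3], 0.52), ([326.1, 161.6], 0.49)]
wedge [([279.2, 209.4], 0.69)]
bur_cup [([331.2, 122.2], 0.71)]
loupe [([279.9, 144.1], 0.49)]
yellow_graver [([150.6, 253.2], 0.51), ([330.3, 125.9], 0.24)]
```

Run:
```python
import cv2,numpy as np
a=cv2.imread("pics/scene0.png")[150:330,190:390];b=cv2.imread("pics/top0.png")[110:270,220:400]
cv2.imwrite("pics/a.png",np.vstack([cv2.resize(a,(0,0),fx=3.3,fy=3.3)]))
cv2.imwrite("pics/b.png",cv2.resize(b,(0,0),fx=3.7,fy=3.7))
```

```text
(no output)
```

View pics/a.png

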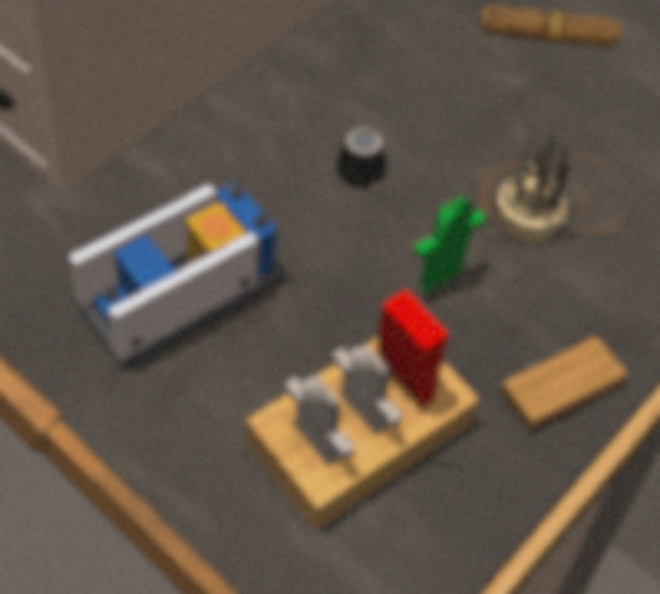

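View pics/b.png

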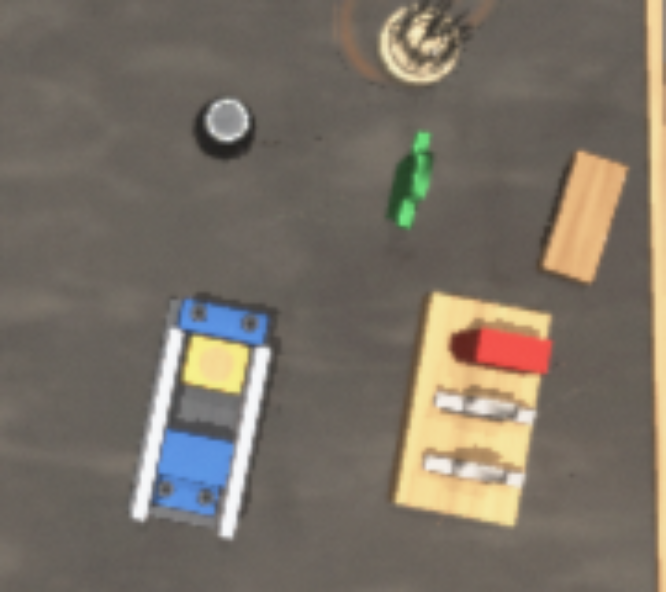

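The pictures show the fixture at left (jaw, gap, brass blank and stop, with +x pointing up the top image). The rack is at right, with spacer_a nearest the robot, then spacer_b, then the red wedge. The green look-alike stands separately. I'll estimate poses from the corners in the top view.

```bash
cat > h.py <<'E'
import numpy as np,cv2
from workcell import ctrl
from scipy.optimize import least_squares
def ray(d,px):
    K,R,t=d["K"],np.array(d["R"]),np.array(d["t"])
    v=np.linalg.solve(K,[px[0],px[1],1.]); return -R.T@t,R.T@v
def fray(d,px):
    K,R,t=d["K"],np.array(d["R"]),np.array(d["t"])
    a=np.array([(px[0]-K[0,2])/K[0,0],(px[1]-K[1,2])/K[1,1]]);th=np.hypot(*a)+1e-12
    return -R.T@t,R.T@np.r_[a/th*np.sin(th),np.cos(th)]
def at_z(cr,z): c,r=cr; return (c+r*(z-c[2])/r[2])
def fproj(d,X):
    p=np.asarray(X)@np.array(d["R"]).T+d["t"];K=d["K"]
    n=np.hypot(p[:,0],p[:,1])+1e-12;th=np.arctan2(n,p[:,2])
    return np.c_[K[0,2]+K[0,0]*th*p[:,0]/n,K[1,2]+K[1,1]*th*p[:,1]/n]
def proj(d,X):
    p=(np.asarray(X)@np.array(d["R"]).T+d["t"])@d["K"].T; return p[:,:2]/p[:,2:]
def w(pose,L):
    x,y,a=pose;c,s=np.cos(a),np.sin(a);L=np.atleast_2d(L).astype(float)
    return np.c_[x+c*L[:,0]-s*L[:,1],y+s*L[:,0]+c*L[:,1],L[:,2]]
def fit(d,L,px,P=proj,p0=(.5,0,-.1)):
    r=least_squares(lambda p:(P(d,w(p,L))-px).ravel(),p0); return r.x,np.sqrt(np.mean(r.fun**2))
E
python3 - <<'E'
from h import *
d=ctrl.read_camera("top")
f=lambda a:np.array(a)/3.7+[220-.37,110-.37]
L=np.array([[62.5,35,30],[62.5,-35,30],[-62.5,-35,30],[-62.5,35,30]])/1e3
print(fit(d,L,f([(430,291),(552,315),(517,527),(395,503)])))
L=np.array([[51,29,60],[51,21,60],[51,-21,60],[51,-29,60],[-58,29,60],[-58,21,60],[-58,-21,60],[-58,-29,60]])/1e3
p,e=fit(d,L,f([(168,329),(183,329),(255,347),(270,347),(133,519),(147,521),(219,536),(234,538)]));print(p,e)
# jaw face top edge (z 55): crop ends
for q in ((166,431),(233,439),(186,385),(243,393)): 
    X=at_z(ray(d,f([q])[0]),.055); c,s=np.cos(p[2]),np.sin(p[2]);v=X[:2]-p[:2];print(q,c*v[0]+s*v[1],-s*v[0]+c*v[1])
E
```

```text
(array([ 0.55352214, -0.32409929, -0.17773935]), np.float64(0.3920159601596731))
[ 0.54223927 -0.1644766  -0.1844198 ] 0.2438333899596821
(166, 431) -0.006314922861948576 0.01946662632944567
(233, 439) -0.0035454443357819973 -0.018586371411793083
(186, 385) 0.021374206351548155 0.01320365833821744
(243, 393) 0.023058093449001792 -0.019365426399298256
```

Emit:
jog_arm(
  plan=[
    [14, 6, 0, 0, 0, -0.15, -1],
    [41, 18, -2, 0, 0, -0.448, -1],
    [41, 18, -2, 0, 0, -0.448, -1],
    [41, 18, -2, 0, 0, -0.448, -1],
    [41, 18, -2, 0, 0, -0.448, -1],
    [41, 18, -2, 0, 0, -0.448, -1],
    [41, 18, -2, 0, 0, -0.448, -1],
    [41, 18, -2, 0, 0, -0.448, -1],
    [41, 18, -2, 0, 0, -0.448, -1],
    [41, 18, -2, 0, 0, -0.448, -1],
    [41, 18, -2, 0, 0, -0.448, -1],
    [41, 18, -2, 0, 0, -0.448, -1],
    [41, 18, -2, 0, 0, -0.448, -1],
    [41, 18, -2, 0, 0, -0.448, -1],
    [41, 18, -2, 0, 0, -0.448, -1],
  ],
)

```text
clock: 2.4
ee_pos: [0.5494, -0.3263, 0.2114]
tool_rot: [-0.0, 0.996, -0.089, -0.0]
ft_force: [0.2, -0.6, -0.4]
finger_gap: 0.995
finger_force: 0.0
```

Run:
```python
from h import *
d=ctrl.read_camera("wrist");o=ctrl.get_obs()
print(o["clock"],o["ee_pos"],o["tool_rot"],o["ft_force"]);print(d["K"],-d["R"].T@d["t"])
cv2.imwrite("pics/w1.png",cv2.resize(d["image"][:,:,::-1],(768,576),interpolation=cv2.INTER_CUBIC))
```

```text
2.45 [ 0.54927912 -0.3265555   0.21157163] [ 4.45175654e-05  9.96017521e-01 -8.91576757e-02 -7.41114203e-05] [-0.76815339  0.22869938  0.38045092]
[[297.31863964   0.         260.54449737]
 [  0.         297.31863964 195.52233477]
 [  0.           0.           1.        ]] [ 0.62739845 -0.34120375  0.35280342]
```

View pics/w1.png

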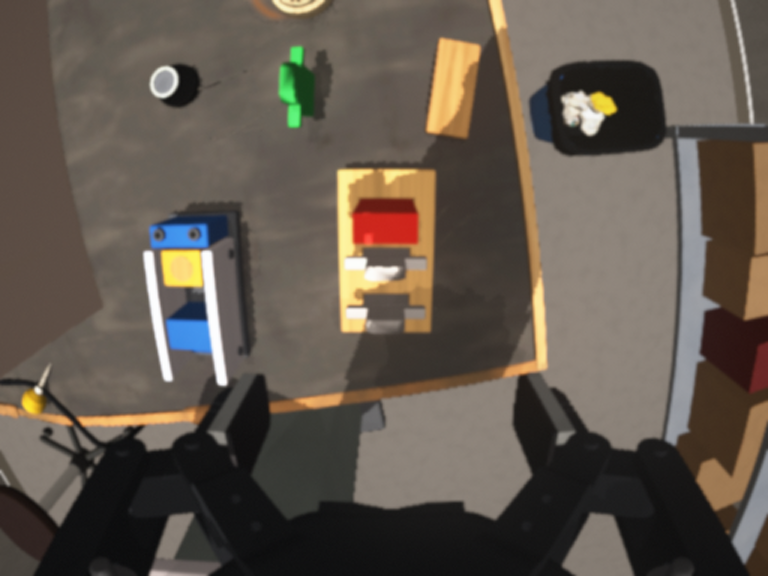

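Run:
```python
from h import *
d=ctrl.read_camera("wrist")
f=lambda a:(np.array(a)+.5)/1.5-.5
L=np.array([[62.5,35,30],[62.5,-35,30],[-62.5,-35,30],[-62.5,35,30]])/1e3
p,e=fit(d,L,f([(337,169),(435.5,169),(433,332),(341,332)]),fproj);print("rack",p,e)
L=np.array([[51,29,60],[51,21,60],[51,-21,60],[51,-29,60],[-58,29,60],[-58,21,60],[-58,-21,60],[-58,-29,60]])/1e3
q,e=fit(d,L,f([(145,251),(156,251),(203,251),(214,251),(163,381),(173,380),(217,384),(229,383)]),fproj);print("fix",q,e)
def loc(pose,X):
    c,s=np.cos(pose[2]),np.sin(pose[2]);v=X[:2]-pose[:2];return np.round([1e3*(c*v[0]+s*v[1]),1e3*(-s*v[0]+c*v[1])],1)
for n,z,pts in (("jaw",.055,[(170,306),(208,304)]),("blank",.055,[(164,286),(202,286),(163,251),(200,250)]),("sp_b",.06,[(345,258),(426,258),(345,270),(426,270)]),("sp_a",.06,[(347,307),(424,307),(347,319),(424,319)]),("wedge",.101,[(353,212),(418,212),(353,243),(419,243)])):
    for a in pts: print(n,loc(q if n in("jaw","blank") else p,at_z(fray(d,f([a])[0]),z)))
```

```text
rack [ 0.55421845 -0.32474437 -0.17612116] 0.6594752495375802
fix [ 0.54254008 -0.16702165 -0.21176801] 0.781121983906931
jaw [ 5.6 15.1]
jaw [  8.7 -18.6]
blank [21.8 18.3]
blank [ 22.7 -15. ]
blank [49.3 16. ]
blank [ 50.2 -15.8]
sp_b [ 4.  27.8]
sp_b [  3.9 -27. ]
sp_b [-4.4 28.1]
sp_b [ -4.5 -27.2]
sp_a [-31.3  27.6]
sp_a [-31.3 -26.4]
sp_a [-40.3  27.9]
sp_a [-40.3 -26.6]
wedge [40.9 18.2]
wedge [ 40.8 -18.8]
wedge [22.8 18.5]
wedge [ 22.7 -19.6]
```

Emit:
jog_arm(
  plan=[
    [-3.0, 0.85, -4, 0, 0, 0, -1],
    [-3.0, 0.85, -8, 0, 0, 0, -1],
    [-3.0, 0.85, -11, 0, 0, 0, -1],
    [-3.0, 0.85, -13.5, 0, 0, 0, -0.2],
    [-3.0, 0.85, -14.9, 0, 0, 0, -0.2],
    [-3.0, 0.85, -14.9, 0, 0, 0, -0.2],
    [-3.0, 0.85, -14.9, 0, 0, 0, 1],
    [-3.0, 0.85, -14.9, 0, 0, 0, 1],
    [-3.0, 0.85, -14.9, 0, 0, 0, 1],
    [-3.0, 0.85, -14.9, 0, 0, 0, 1],
    [-3.0, 0.85, -14.9, 0, 0, 0, 1],
    [-3.0, 0.85, -14.9, 0, 0, 0, 1],
  ],
  squeeze=50,
)

```text
clock: 3.5
ee_pos: [0.5213, -0.3181, 0.064]
tool_rot: [0.001, 0.996, -0.089, 0.001]
ft_force: [-1.2, -1.0, 6.9]
finger_gap: 0.284
finger_force: 49.8
```

Emit:
jog_arm(
  plan=[
    [0, 0, 1, 0, 0, 0, 1],
    [0, 0, 3, 0, 0, 0, 1],
    [0, 0, 6, 0, 0, 0, 1],
    [0, 0, 10, 0, 0, 0, 1],
    [-1, 3, 14, 0, 0, 0, 1],
    [-2, 7, 14, 0, 0, 0, 1],
    [-3.5, 11, 14, 0, 0, 0, 1],
    [-5, 15, 14, 0, 0, 0, 1],
    [-5, 16.3, 14, 0, 0, 0, 1],
    [-5, 16.3, 14, 0, 0, 0, 1],
    [-5, 16.3, 14, 0, 0, 0, 1],
    [-5, 16.3, 14, 0, 0, 0, 1],
  ],
)

```text
clock: 4.5
ee_pos: [0.4709, -0.1545, 0.203]
tool_rot: [0.0, 0.996, -0.088, 0.001]
ft_force: [0.4, -0.4, -1.1]
finger_gap: 0.287
finger_force: 49.6
```

Run:
```python
from h import *
d=ctrl.read_camera("wrist");o=ctrl.get_obs()
print(o["clock"],o["ee_pos"],o["tool_rot"],o["finger_gap"])
im=cv2.resize(d["image"][:,:,::-1],(0,0),fx=4,fy=4,interpolation=cv2.INTER_CUBIC)
cv2.imwrite("pics/w2.png",im[440:1040,640:1440]); cv2.imwrite("pics/w2full.png",d["image"][:,:,::-1])
L=np.array([[51,0,60],[-58,0,60]])/1e3; print(fproj(d,w((.5424,-.166,-.19),L)))
```

```text
4.55 [ 0.47085579 -0.15495743  0.20268344] [ 1.24545395e-04  9.96065141e-01 -8.86233274e-02  3.52500884e-04] 0.28381233254719146
[[259.18704739  55.76474606]
 [257.65184015 168.14128421]]
```

View pics/w2.png

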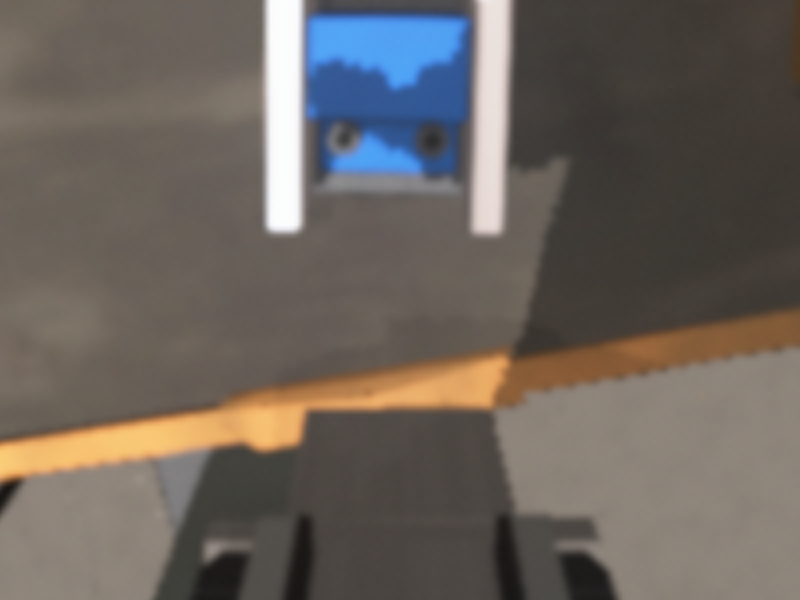

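Run:
```python
import cv2
im=cv2.resize(cv2.imread("pics/w2full.png")[30:180,180:340],(0,0),fx=4,fy=4,interpolation=cv2.INTER_CUBIC)
cv2.imwrite("pics/w2b.png",im)
```

```text
(no output)
```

View pics/w2b.png

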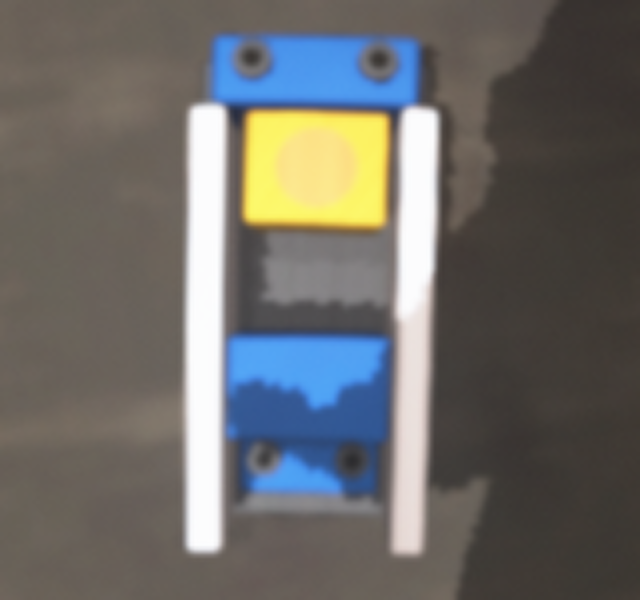

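The wrist view now shows the fixture well (crop scale 4): cheeks in columns 185–225 and 391–438, the blank's near edge at row ~226 and the jaw's face edge at row ~336.

```bash
cat >> h.py <<'E'
def loc(pose,X):
    c,s=np.cos(pose[2]),np.sin(pose[2]);v=np.asarray(X)[:2]-pose[:2];return np.round([1e3*(c*v[0]+s*v[1]),1e3*(-s*v[0]+c*v[1])],1)
CH=np.array([[51,29,60],[51,21,60],[51,-21,60],[51,-29,60],[-58,29,60],[-58,21,60],[-58,-21,60],[-58,-29,60]])/1e3
E
python3 - <<'E'
from h import *
d=ctrl.read_camera("wrist")
f=lambda a:(np.array(a)+.5)/4-.5+[180,30]
q,e=fit(d,CH,f([(189,104),(226,104),(400,107),(438,107),(185,552),(220,552),(391,554),(424,554)]),fproj);print("fix",q,e)
for n,z,pts in (("jaw",.055,[(228,336),(388,336),(228,440),(388,440)]),("blank",.055,[(243,225),(386,228),(246,110),(388,112)]),("stop",.055,[(230,107),(418,108),(212,37),(418,39)])):
    for a in pts: print(n,loc(q,at_z(fray(d,f([a])[0]),z)))
for X in ((.017,0),(.004,0),(-.003,0)): print(X,w(q,[[*X,0]]))
o=ctrl.get_obs();print(o["ee_pos"])
# held spacer: shoulder ends (z local 54) seen in w2.png at crop(640,440)/4
E
```

```text
fix [ 0.5428255  -0.16501688 -0.19520057] 0.3467818680518318
jaw [-5.4 19.5]
jaw [ -4.7 -19. ]
jaw [-30.9  19.3]
jaw [-30.2 -19.7]
blank [21.7 16.2]
blank [ 21.5 -17.9]
blank [50.  15.9]
blank [ 50.1 -17.8]
stop [50.8 19.8]
stop [ 51.4 -24.9]
stop [68.5 24.4]
stop [ 68.7 -24.6]
(0.017, 0) [[ 0.55950265 -0.16831425  0.        ]]
(0.004, 0) [[ 0.54674953 -0.16579273  0.        ]]
(-0.003, 0) [[ 0.53988247 -0.16443499  0.        ]]
[ 0.47077822 -0.15513076  0.20242218]
```

Run:
```python
from h import *
d=ctrl.read_camera("wrist");o=ctrl.get_obs();p=o["ee_pos"]
t=(p[0],p[1],-.1774)
for z in (.1444,):
    for a in ((303,409),(495,409)):
        print(loc(t,at_z(fray(d,((a[0]+640.5)/4-.5,(a[1]+440.5)/4-.5)),z)))
```

```text
[ 1.6 17.4]
[  1.6 -17.2]
```

Emit:
jog_arm(
  plan=[
    [3, -0.4, 0, 0, 0, -0.018, 1],
    [6, -0.9, 0, 0, 0, -0.018, 1],
    [9.05, -1.37, -2, 0, 0, -0.018, 1],
    [9.05, -1.37, -4, 0, 0, -0.018, 1],
    [9.05, -1.37, -6, 0, 0, -0.018, 1],
    [9.05, -1.37, -6, 0, 0, -0.018, 1],
    [9.05, -1.37, -6, 0, 0, -0.018, 1],
    [9.05, -1.37, -8, 0, 0, -0.018, 1],
    [9.05, -1.37, -10, 0, 0, -0.018, 1],
    [9.05, -1.37, -12, 0, 0, -0.018, 1],
    [9.05, -1.37, -12.6, 0, 0, -0.018, 1],
    [9.05, -1.37, -12.6, 0, 0, -0.018, 1],
    [9.05, -1.37, -12.6, 0, 0, -0.018, 1],
  ],
)

```text
clock: 5.73
ee_pos: [0.5615, -0.1684, 0.0777]
tool_rot: [0.0, 0.995, -0.098, 0.001]
ft_force: [0.3, 0.2, -0.9]
finger_gap: 0.291
finger_force: 52.8
```

Emit:
jog_arm(
  plan=[
    [0, 0, -0.3, 0, 0, 0, 1],
    [0, 0, -0.5, 0, 0, 0, 1],
    [0, 0, -0.6, 0, 0, 0, 1],
    [0, 0, -0.6, 0, 0, 0, 1],
  ],
)

```text
clock: 6.07
ee_pos: [0.5613, -0.1682, 0.0708]
tool_rot: [0.0, 0.995, -0.097, 0.001]
ft_force: [-0.1, -0.3, -0.3]
finger_gap: 0.28
finger_force: 52.9
```

Emit:
jog_arm(
  plan=[
    [0, 0, -0.1, 0, 0, 0, 1],
    [0, 0, -0.2, 0, 0, 0, 1],
    [0, 0, -0.2, 0, 0, 0, 1],
    [0, 0, -0.2, 0, 0, 0, 1],
  ],
)

```text
clock: 6.4
ee_pos: [0.5616, -0.1682, 0.0706]
tool_rot: [0.0, 0.995, -0.097, 0.001]
ft_force: [-4.5, 0.9, 17.5]
finger_gap: 0.283
finger_force: 54.9
```

Emit:
jog_arm(
  plan=[
    [0, 0, 0, 0, 0, 0, 0],
    [0, 0, 0, 0, 0, 0, -0.3],
    [0, 0, 0, 0, 0, 0, -0.3],
    [0, 0, 0, 0, 0, 0, -0.3],
    [0, 0, 1, 0, 0, 0, -0.3],
    [0, 0, 4, 0, 0, 0, -0.3],
    [0, 0, 8, 0, 0, 0, -0.3],
    [0, 0, 11, 0, 0, 0, -0.3],
    [-0.4, -4, 11, 0, 0, 0.018, -0.3],
    [-0.8, -8, 11, 0, 0, 0.018, -0.3],
    [-1.1, -12, 11, 0, 0, 0.018, -0.3],
    [-1.2, -15.5, 11, 0, 0, 0.018, -0.3],
    [-1.2, -15.5, 8, 0, 0, 0.018, -0.3],
    [-1.2, -15.5, 6, 0, 0, 0.018, -0.3],
    [-1.2, -15.5, 6, 0, 0, 0.018, -0.3],
    [-1.2, -15.5, 6, 0, 0, 0.018, -0.3],
  ],
)

```text
clock: 7.73
ee_pos: [0.5483, -0.3227, 0.128]
tool_rot: [-0.001, 0.996, -0.089, -0.001]
ft_force: [0.6, -0.3, 0.6]
finger_gap: 0.653
finger_force: 0.0
```

Run:
```python
from h import *
d=ctrl.read_camera("wrist");o=ctrl.get_obs()
print(o["clock"],o["ee_pos"],o["tool_rot"],o["finger_gap"])
im=cv2.resize(d["image"][:,:,::-1],(768,576),interpolation=cv2.INTER_CUBIC)
cv2.imwrite("pics/w3.png",im)
```

```text
7.7833 [ 0.54909036 -0.32290355  0.12925151] [-4.62251511e-05  9.96087640e-01 -8.83708544e-02  5.39798674e-05] 0.6499241274909515
```

View pics/w3.png

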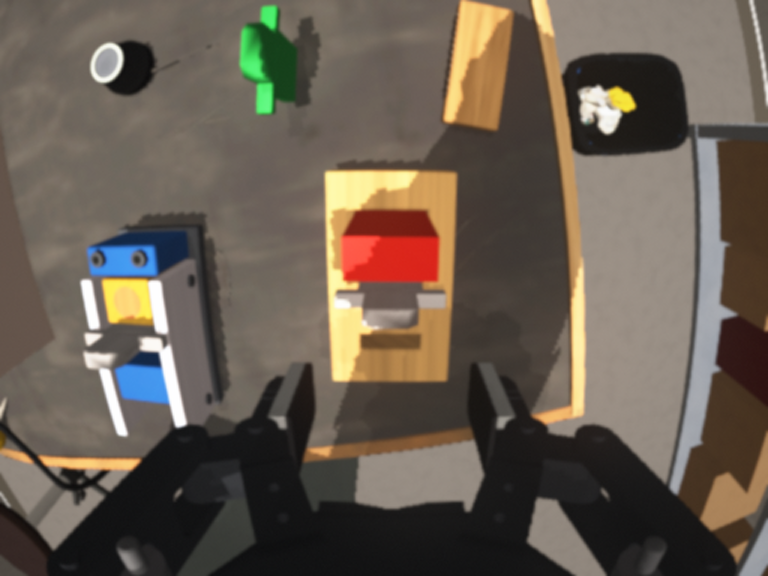

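Emit:
jog_arm(
  plan=[
    [0.05, -0.05, -3, 0, 0, 0, -0.3],
    [0.05, -0.05, -5, 0, 0, 0, -0.3],
    [0.05, -0.05, -6.4, 0, 0, 0, -0.3],
    [0.05, -0.05, -6.4, 0, 0, 0, -0.3],
    [0.05, -0.05, -6.4, 0, 0, 0, 1],
    [0.05, -0.05, -6.4, 0, 0, 0, 1],
    [0.05, -0.05, -6.4, 0, 0, 0, 1],
    [0.05, -0.05, -6.4, 0, 0, 0, 1],
    [0.05, -0.05, -6.4, 0, 0, 0, 1],
    [0.05, -0.05, -6.4, 0, 0, 0, 1],
  ],
)

```text
clock: 8.62
ee_pos: [0.5508, -0.3239, 0.0666]
tool_rot: [0.0, 0.996, -0.088, 0.002]
ft_force: [-0.4, 1.7, 5.9]
finger_gap: 0.285
finger_force: 48.9
```

Emit:
jog_arm(
  plan=[
    [0, 0, 1, 0, 0, 0, 1],
    [0, 0, 3, 0, 0, 0, 1],
    [0, 0, 6, 0, 0, 0, 1],
    [0, 0, 10, 0, 0, 0, 1],
    [-1.5, 3, 13.6, 0, 0, 0, 1],
    [-3, 6.5, 13.6, 0, 0, 0, 1],
    [-5, 10.5, 13.6, 0, 0, 0, 1],
    [-7, 14, 13.6, 0, 0, 0, 1],
    [-8, 16.9, 13.6, 0, 0, -0.018, 1],
    [-8, 16.9, 13.6, 0, 0, -0.018, 1],
    [-8, 16.9, 13.6, 0, 0, -0.018, 1],
    [-8, 16.9, 13.6, 0, 0, -0.018, 1],
  ],
)

```text
clock: 9.62
ee_pos: [0.4701, -0.1548, 0.2014]
tool_rot: [0.0, 0.995, -0.097, 0.001]
ft_force: [0.2, -0.3, -1.2]
finger_gap: 0.286
finger_force: 49.5
```

Run:
```python
from h import *
d=ctrl.read_camera("wrist");o=ctrl.get_obs()
print(o["clock"],o["ee_pos"],o["tool_rot"],o["finger_gap"])
I=d["image"][:,:,::-1]; cv2.imwrite("pics/w4full.png",I)
im=cv2.resize(I[40:240,170:350],(0,0),fx=4,fy=4,interpolation=cv2.INTER_CUBIC)
cv2.imwrite("pics/w4.png",cv2.resize(I[40:235,165:355],(0,0),fx=3,fy=3,interpolation=cv2.INTER_CUBIC))
```

```text
9.6667 [ 0.47013438 -0.15521834  0.20103586] [ 2.78080409e-04  9.95236624e-01 -9.74857477e-02  7.17326903e-04] 0.27947608863009743
```

View pics/w4.png

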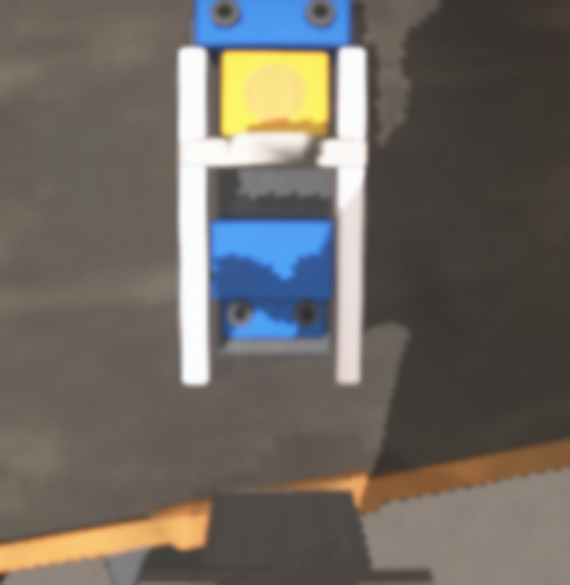

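Run:
```python
from h import *
d=ctrl.read_camera("wrist");o=ctrl.get_obs();p=o["ee_pos"];yaw=2*np.arctan2(o["tool_rot"][2],o["tool_rot"][1])
f=lambda a:(np.array(a)+.5)/3-.5+[165,40]
q,e=fit(d,CH,f([(179,47),(207,47),(338,47),(367,47),(181,384),(208,384),(337,384),(360,384)]),fproj);print("fix",q,e,yaw)
for n,z,pts in (("jaw",.055,[(211,221),(332,221)]),("blank",.055,[(220,135),(328,135)]),("a",.068,[(180,141),(366,139),(180,165),(366,165)])):
    for a in pts: print(n,loc(q,at_z(fray(d,f(a)),z)))
for a in ((211,492),(352,492)): print("held",loc((p[0],p[1],yaw),at_z(fray(d,f(a)),p[2]-.0606)))
```

```text
fix [ 0.54277348 -0.16525364 -0.19958144] 0.38859156599423444 -0.19583223630858604
jaw [-5.2 19.5]
jaw [ -5.2 -19.1]
blank [22.5 16.6]
blank [ 22.6 -17.6]
a [20.2 27.8]
a [ 20.9 -28.5]
a [12.7 27.8]
a [ 12.8 -28.6]
held [ 6.8 17.9]
held [  6.9 -16.1]
```

Emit:
jog_arm(
  plan=[
    [3, -0.4, 0, 0, 0, 0, 1],
    [6, -0.8, 0, 0, 0, 0, 1],
    [7.35, -1.08, -2, 0, 0, 0, 1],
    [7.35, -1.08, -4, 0, 0, 0, 1],
    [7.35, -1.08, -5.5, 0, 0, 0, 1],
    [7.35, -1.08, -5.5, 0, 0, 0, 1],
    [7.35, -1.08, -5.5, 0, 0, 0, 1],
    [7.35, -1.08, -5.5, 0, 0, 0, 1],
  ],
)

```text
clock: 10.38
ee_pos: [0.5434, -0.1661, 0.146]
tool_rot: [0.0, 0.995, -0.098, 0.0]
ft_force: [0.8, 0.7, -1.5]
finger_gap: 0.283
finger_force: 49.5
```

Emit:
jog_arm(
  plan=[
    [0.03, 0, -2, 0, 0, 0, 1],
    [0.03, 0, -4, 0, 0, 0, 1],
    [0.03, 0, -6, 0, 0, 0, 1],
    [0.03, 0, -6.8, 0, 0, 0, 1],
    [0.03, 0, -7.1, 0, 0, 0, 1],
    [0.03, 0, -7.3, 0, 0, 0, 1],
    [0.03, 0, -7.3, 0, 0, 0, 1],
  ],
)

```text
clock: 10.97
ee_pos: [0.5442, -0.1658, 0.0747]
tool_rot: [0.0, 0.995, -0.098, 0.001]
ft_force: [-1.9, 0.8, 4.7]
finger_gap: 0.287
finger_force: 50.1
```

Emit:
jog_arm(
  plan=[
    [0, 0, -0.1, 0, 0, 0, 0.2],
    [0, 0, 0, 0, 0, 0, -0.1],
    [0, 0, 0, 0, 0, 0, -0.3],
    [0, 0, 0, 0, 0, 0, -0.5],
    [0, 0, 1, 0, 0, 0, -0.5],
    [0, 0, 4, 0, 0, 0, -0.5],
    [0, 0, 8, 0, 0, 0, -0.5],
    [0, 0, 11, 0, 0, 0, -0.5],
    [1, -4, 11, 0, 0, 0.02, -0.5],
    [2, -8, 11, 0, 0, 0.02, -0.5],
    [3, -12, 11, 0, 0, 0.02, -0.5],
    [4.2, -16.4, 11, 0, 0, 0.02, -0.5],
    [4.2, -16.4, 10, 0, 0, 0.02, -0.5],
    [4.2, -16.4, 7, 0, 0, 0.02, -0.5],
    [4.2, -16.4, 7, 0, 0, 0.02, -0.5],
    [4.2, -16.4, 7, 0, 0, 0.02, -0.5],
  ],
)

```text
clock: 12.3
ee_pos: [0.5841, -0.3287, 0.1415]
tool_rot: [-0.001, 0.996, -0.088, -0.002]
ft_force: [-0.7, 0.0, 1.0]
finger_gap: 0.75
finger_force: 0.0
```

Run:
```python
from h import *
d=ctrl.read_camera("wrist");o=ctrl.get_obs()
print(o["clock"],o["ee_pos"],2*np.arctan2(o["tool_rot"][2],o["tool_rot"][1]),o["finger_gap"])
I=d["image"][:,:,::-1]; cv2.imwrite("pics/w5full.png",I)
a=cv2.resize(I[100:300,20:350],(0,0),fx=2.4,fy=2.4,interpolation=cv2.INTER_CUBIC)
cv2.imwrite("pics/w5.png",a)
```

```text
12.35 [ 0.58496162 -0.32887375  0.14298832] -0.17492054693452777 0.7512198448737708
```

View pics/w5.png

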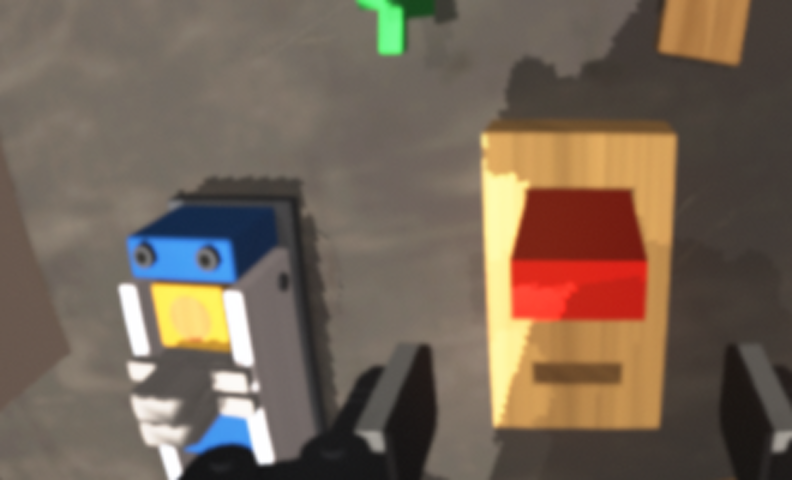

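Run:
```python
from h import *
d=ctrl.read_camera("wrist");o=ctrl.get_obs();p=o["ee_pos"];yaw=2*np.arctan2(o["tool_rot"][2],o["tool_rot"][1])
f=lambda a:(np.array(a)+.5)/2.4-.5+[20,100]
print(p)
for a in ((511,261),(646,261),(646,319),(511,319)):
    X=at_z(fray(d,f(a)),.101);print(X,loc((p[0],p[1],yaw),X))
```

```text
[ 0.58553801 -0.32902166  0.14386782]
[ 0.59795257 -0.31322034  0.101     ] [ 9.5 17.7]
[ 0.59153464 -0.34985493  0.101     ] [  9.5 -19.5]
[ 0.57402527 -0.34740521  0.101     ] [ -8.1 -20.1]
[ 0.58065144 -0.30956405  0.101     ] [-8.2 18.3]
```

Emit:
jog_arm(
  plan=[
    [0.05, -0.1, -3, 0, 0, 0, -0.5],
    [0.05, -0.1, -5.5, 0, 0, 0, -0.5],
    [0.05, -0.1, -7.1, 0, 0, 0, -0.5],
    [0.05, -0.1, -7.1, 0, 0, 0, -0.5],
    [0.05, -0.1, -7.1, 0, 0, 0, 1],
    [0.05, -0.1, -7.1, 0, 0, 0, 1],
    [0.05, -0.1, -7.1, 0, 0, 0, 1],
    [0.05, -0.1, -7.1, 0, 0, 0, 1],
    [0.05, -0.1, -7.1, 0, 0, 0, 1],
    [0.05, -0.1, -7.1, 0, 0, 0, 1],
  ],
  squeeze=80,
)

```text
clock: 13.23
ee_pos: [0.5869, -0.3307, 0.0739]
tool_rot: [0.001, 0.996, -0.087, 0.002]
ft_force: [-0.1, 2.0, 7.4]
finger_gap: 0.431
finger_force: 79.8
```

Emit:
jog_arm(
  plan=[
    [0, 0, 1, 0, 0, 0, 1],
    [0, 0, 3, 0, 0, 0, 1],
    [0, 0, 6, 0, 0, 0, 1],
    [0, 0, 10, 0, 0, 0, 1],
    [-2, 3, 13.6, 0, 0, 0, 1],
    [-4, 6.5, 13.6, 0, 0, -0.022, 1],
    [-6.5, 10.5, 13.6, 0, 0, -0.022, 1],
    [-9, 14, 13.6, 0, 0, -0.022, 1],
    [-11.7, 17.55, 13.6, 0, 0, -0.022, 1],
    [-11.7, 17.55, 13.6, 0, 0, -0.022, 1],
    [-11.7, 17.55, 13.6, 0, 0, -0.022, 1],
    [-11.7, 17.55, 13.6, 0, 0, -0.022, 1],
    [-11.7, 17.55, 13.6, 0, 0, -0.022, 1],
  ],
)

```text
clock: 14.32
ee_pos: [0.4697, -0.1554, 0.2083]
tool_rot: [0.0, 0.995, -0.098, 0.001]
ft_force: [0.3, -0.5, -0.7]
finger_gap: 0.425
finger_force: 80.1
```

Run:
```python
from h import *
d=ctrl.read_camera("wrist");o=ctrl.get_obs()
print(o["clock"],o["ee_pos"],2*np.arctan2(o["tool_rot"][2],o["tool_rot"][1]),o["finger_gap"])
I=d["image"][:,:,::-1]; cv2.imwrite("pics/w6full.png",I)
cv2.imwrite("pics/w6.png",cv2.resize(I[40:235,165:355],(0,0),fx=3,fy=3,interpolation=cv2.INTER_CUBIC))
```

```text
14.3667 [ 0.46970803 -0.15563367  0.20789952] -0.1976171710875549 0.43422097707572116
```

View pics/w6.png

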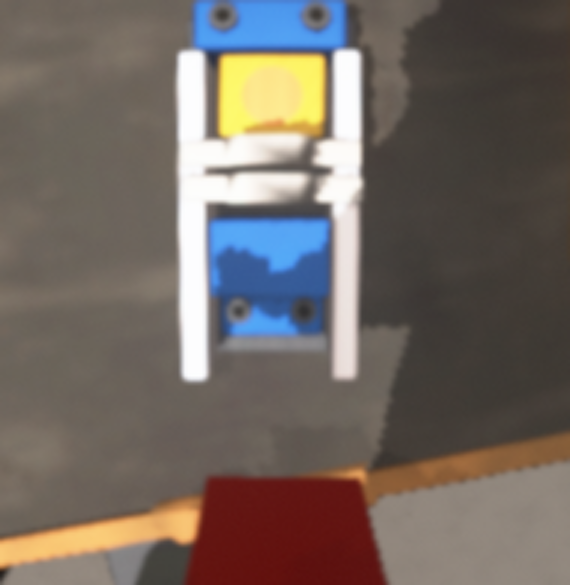

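Run:
```python
from h import *
d=ctrl.read_camera("wrist");o=ctrl.get_obs();p=o["ee_pos"];yaw=2*np.arctan2(o["tool_rot"][2],o["tool_rot"][1])
f=lambda a:(np.array(a)+.5)/3-.5+[165,40]
q,e=fit(d,CH,f([(178,50),(206,50),(334,50),(361,50),(181,380),(208,380),(334,378),(357,378)]),fproj);print("fix",q,e,yaw)
for n,z,pts in (("jaw",.055,[(210,219),(329,219)]),("blank",.055,[(219,135),(324,135)]),("b",.068,[(180,175),(361,177),(180,201),(361,201)])):
    for a in pts: print(n,loc(q,at_z(fray(d,f(a)),z)))
for a in ((208,478),(364,478)): print("held",loc((p[0],p[1],yaw),at_z(fray(d,f(a)),p[2]-.068)))
```

```text
fix [ 0.54260774 -0.16503207 -0.19761075] 0.4354410840511071 -0.19793227714567196
jaw [-4.9 19.6]
jaw [ -5.  -19.3]
blank [22.9 16.4]
blank [ 22.8 -17.5]
b [ 9.7 27.7]
b [  8.9 -28.6]
b [ 1.5 27.8]
b [  1.3 -28.7]
held [ 7.9 19.1]
held [  8.  -19.8]
```

Emit:
jog_arm(
  plan=[
    [3, -0.35, 0, 0, 0, 0, 1],
    [5.5, -0.65, 0, 0, 0, 0, 1],
    [6.5, -0.76, -2, 0, 0, 0, 1],
    [6.5, -0.76, -4, 0, 0, 0, 1],
    [6.5, -0.76, -5.5, 0, 0, 0, 1],
    [6.5, -0.76, -6.5, 0, 0, 0, 1],
    [6.5, -0.76, -6.5, 0, 0, 0, 1],
    [6.5, -0.76, -6.5, 0, 0, 0, 1],
    [6.5, -0.76, -6.5, 0, 0, 0, 1],
  ],
)

```text
clock: 15.17
ee_pos: [0.5342, -0.1629, 0.1431]
tool_rot: [0.0, 0.995, -0.099, 0.0]
ft_force: [0.5, -0.2, -0.9]
finger_gap: 0.429
finger_force: 81.5
```

Run:
```python
from workcell import ctrl
import numpy as np
P=[]
for i in range(3):
    d=ctrl.read_camera("wrist");P.append(ctrl.get_obs()["ee_pos"])
o=ctrl.get_obs();print(o["clock"],np.mean(P,0),o["ft_force"],2*np.arctan2(o["tool_rot"][2],o["tool_rot"][1]))
import cv2;cv2.imwrite("pics/w7.png",cv2.resize(d["image"][60:300,130:390,::-1],(0,0),fx=2.5,fy=2.5,interpolation=cv2.INTER_CUBIC))
```

```text
15.3167 [ 0.53431694 -0.16273912  0.14331831] [ 0.66847957 -0.86391359 -1.1831948 ] -0.19732264704826433
```

View pics/w7.png

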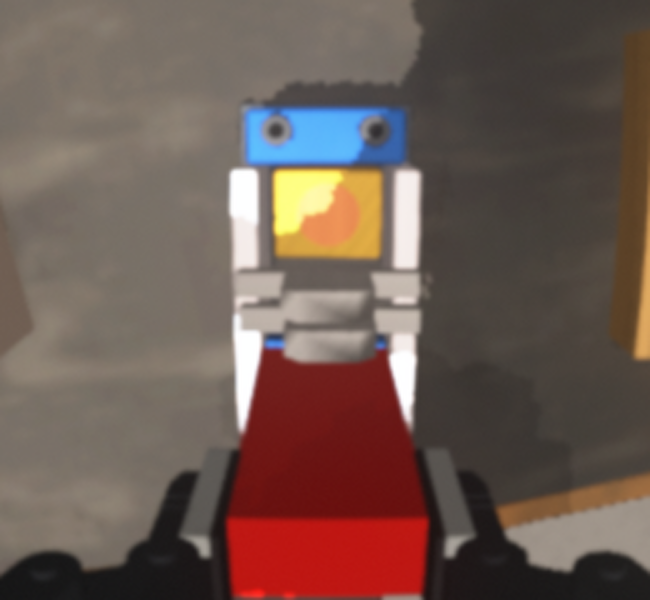

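Emit:
jog_arm(
  plan=[
    [0.05, -0.02, 0, 0, 0, 0, 1],
    [0.05, -0.02, -0.6, 0, 0, 0, 1],
    [0.05, -0.02, -1.2, 0, 0, 0, 1],
    [0.05, -0.02, -1.8, 0, 0, 0, 1],
    [0.05, -0.02, -2.4, 0, 0, 0, 1],
    [0.05, -0.02, -2.4, 0, 0, 0, 1],
    [0.05, -0.02, -2.4, 0, 0, 0, 1],
  ],
)

```text
clock: 15.9
ee_pos: [0.5344, -0.1626, 0.1179]
tool_rot: [-0.0, 0.995, -0.098, 0.0]
ft_force: [1.6, -0.2, -0.9]
finger_gap: 0.43
finger_force: 81.5
```

Emit:
jog_arm(
  plan=[
    [0.1, -0.02, 0, 0, 0, 0, 1],
    [0.2, -0.04, 0, 0, 0, 0, 1],
    [0.3, -0.06, 0, 0, 0, 0, 1],
    [0.4, -0.08, 0, 0, 0, 0, 1],
    [0.4, -0.08, -0.3, 0, 0, 0, 1],
    [0.45, -0.09, -0.6, 0, 0, 0, 1],
    [0.5, -0.1, -0.8, 0, 0, 0, 1],
    [0.5, -0.1, -0.8, 0, 0, 0, 1],
  ],
)

```text
clock: 16.57
ee_pos: [0.5389, -0.1635, 0.1096]
tool_rot: [-0.0, 0.995, -0.098, -0.0]
ft_force: [-0.7, 0.4, -1.0]
finger_gap: 0.426
finger_force: 81.4
```

Emit:
jog_arm(
  plan=[
    [0.08, -0.016, 0, 0, 0, 0, 1],
    [0.16, -0.03, 0, 0, 0, 0, 1],
    [0.24, -0.048, 0, 0, 0, 0, 1],
    [0.3, -0.06, 0, 0, 0, 0, 1],
    [0.34, -0.068, -0.2, 0, 0, 0, 1],
    [0.36, -0.07, -0.4, 0, 0, 0, 1],
    [0.36, -0.07, -0.6, 0, 0, 0, 1],
    [0.36, -0.07, -0.6, 0, 0, 0, 1],
  ],
)

```text
clock: 17.23
ee_pos: [0.5423, -0.1642, 0.1037]
tool_rot: [-0.0, 0.995, -0.098, -0.0]
ft_force: [-2.7, 1.1, -1.2]
finger_gap: 0.433
finger_force: 81.5
```

Emit:
jog_arm(
  plan=[
    [0.04, -0.008, 0, 0, 0, 0, 1],
    [0.08, -0.016, 0, 0, 0, 0, 1],
    [0.12, -0.024, 0, 0, 0, 0, 1],
    [0.12, -0.024, -0.2, 0, 0, 0, 1],
    [0.12, -0.024, -0.4, 0, 0, 0, 1],
    [0.12, -0.024, -0.5, 0, 0, 0, 1],
    [0.12, -0.024, -0.5, 0, 0, 0, 1],
  ],
)

```text
clock: 17.82
ee_pos: [0.5435, -0.1645, 0.0991]
tool_rot: [-0.0, 0.995, -0.098, -0.0]
ft_force: [-3.8, 0.5, -0.4]
finger_gap: 0.427
finger_force: 81.6
```

Emit:
jog_arm(
  plan=[
    [0.05, -0.01, -0.1, 0, 0, 0, 1],
    [0.07, -0.014, -0.2, 0, 0, 0, 1],
    [0.07, -0.014, -0.3, 0, 0, 0, 1],
    [0.07, -0.014, -0.4, 0, 0, 0, 1],
    [0.07, -0.014, -0.5, 0, 0, 0, 1],
    [0.07, -0.014, -0.5, 0, 0, 0, 1],
  ],
)

```text
clock: 18.32
ee_pos: [0.5437, -0.1644, 0.0942]
tool_rot: [-0.0, 0.995, -0.098, -0.001]
ft_force: [-8.0, 1.7, 1.1]
finger_gap: 0.427
finger_force: 81.9
```

Emit:
jog_arm(
  plan=[
    [0, 0, -0.1, 0, 0, 0, 1],
    [0, 0, -0.2, 0, 0, 0, 1],
    [0, 0, -0.25, 0, 0, 0, 1],
    [0, 0, -0.25, 0, 0, 0, 1],
  ],
)

```text
clock: 18.65
ee_pos: [0.5437, -0.1645, 0.0925]
tool_rot: [-0.0, 0.995, -0.098, -0.001]
ft_force: [-10.3, 2.5, 9.5]
finger_gap: 0.425
finger_force: 82.9
```

Emit:
jog_arm(
  plan=[
    [0, 0, -0.05, 0, 0, 0, 1],
    [0, 0, -0.1, 0, 0, 0, 1],
    [0, 0, -0.1, 0, 0, 0, 1],
    [0, 0, -0.1, 0, 0, 0, 1],
    [0, 0, -0.1, 0, 0, 0, 1],
  ],
)

```text
clock: 19.07
ee_pos: [0.5438, -0.1645, 0.0921]
tool_rot: [-0.0, 0.995, -0.098, -0.0]
ft_force: [-12.6, 2.7, 16.6]
finger_gap: 0.429
finger_force: 83.7
```

Emit:
jog_arm(
  plan=[
    [0, 0, -0.03, 0, 0, 0, 1],
    [0, 0, -0.03, 0, 0, 0, 1],
    [0, 0, -0.03, 0, 0, 0, 1],
    [0, 0, -0.03, 0, 0, 0, 1],
    [0, 0, -0.03, 0, 0, 0, 1],
    [0, 0, -0.03, 0, 0, 0, 1],
    [0, 0, -0.03, 0, 0, 0, 1],
    [0, 0, -0.03, 0, 0, 0, 1],
  ],
)

```text
clock: 19.73
ee_pos: [0.5438, -0.1645, 0.0921]
tool_rot: [0.0, 0.995, -0.098, -0.0]
ft_force: [-12.4, 2.3, 18.5]
finger_gap: 0.431
finger_force: 83.9
```

```bash
python3 -c "
from workcell import ctrl
print(ctrl.job_done())"
```

```text
the job is handed in; nothing more can be done
None
```

I handed the job in with both spacers hung in the gap and the wedge bound on the jaw edge: about 30 mm of its taper is down, its foot is about 15 mm clear of the plate, and the arm is still pressing it at 18 N; after binding I checked only by force and position, with no further picture, and got no verdict back.

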